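Rotate three cleaned vacuum parts to their own colour-coded pads

TASK

Three cleaned vacuum parts are standing on one another's colour-coded pads: put the gauge head on the blue pad, the round blank flange on the green pad and the square sample block on the yellow pad, each the same way up as now and in the middle of its pad. Park one of them on the empty black pad on the way, never set a part down on the bare bench or let one fall over, and leave the two bottles standing where they are.

Things in the scene. Friction and masses are not known exactly. Their poses are not given: they have to be found in the camera images.
- gauge_centre (a point): Vacuum gauge head: upright cylinder with a blue label, black knob on top; 45 mm diameter, 102 mm tall overall (the 45 mm body is 90 mm tall, above it the 20 mm wide knob), about 0.24 kg. It can be gripped round the body at any yaw, best at the upper half of the body. The point is its centre, 51 mm above its underside; its z axis points up when it stands. At the start it stands on the green pad, up to about 8 mm off the centre.
- flange_centre (a point): Blank flange: round grey metal disc with a small boss on top, 55 mm diameter, 17 mm tall, about 0.1 kg; grip across the 55 mm diameter at any yaw. The point is its centre, 8.5 mm above its underside. Its z axis points up. At the start it lies on the yellow pad, up to about 8 mm off the centre.
- block_centre (a point): Milled sample holder block: square grey metal plate with a round recess on top, 58 x 58 mm, 16 mm tall, about 0.2 kg; grip across two opposite sides. The point is its centre, 8 mm above its underside; its x and y axes are square to its sides, the z axis points up. At the start it lies on the blue pad, up to about 8 mm off the centre. Its final yaw does not matter.
- blue_pad_top (a point): Fixed round flat blue plastic pad with a thin white ring near its edge, 90 mm across, 8 mm thick, lying on the bench; this point is the centre of its top face, 8 mm above the bench. The gauge head belongs here.
- green_pad_top (a point): Fixed round flat green plastic pad with a thin white ring near its edge, 90 mm across, 8 mm thick, lying on the bench; this point is the centre of its top face, 8 mm above the bench. The blank flange belongs here.
- yellow_pad_top (a point): Fixed round flat yellow plastic pad with a thin white ring near its edge, 90 mm across, 8 mm thick, lying on the bench; this point is the centre of its top face, 8 mm above the bench. The sample block belongs here.
- black_pad_top (a point): Fixed round flat black plastic pad with a thin white ring near its edge, 90 mm across, 8 mm thick, lying on the bench; this point is the centre of its top face, 8 mm above the bench. Empty at the start; the parking place, empty again at the end.
- vial_centre (a point): Bystander: small loose bottle with beige contents and a white cap, 34 mm diameter, 70 mm tall, standing on the bench between the pads; the point is its centre, 35 mm above the bench. Leave it alone.
- amber_centre (a point): Bystander: larger loose bottle with beige contents and a black cap, 48 mm diameter, 92 mm tall, standing on the bench near its front edge, to the right of the pads; the point is its centre, 46 mm above the bench. Leave it alone.
Mind the look-alikes: they are no part of the job. Leave any pink or purple look-alike of the part that bears flange_centre alone. What is shaped like the part that bears block_centre but purple is not meant.

How it is judged (in metres and radians):
On the way:
1. one of the three parts has been set down on the black pad (((horizontal distance between gauge_centre and black_pad_top below 0.025 m and z of gauge_centre in the frame of black_pad_top between 0.047 and 0.055 m and angle between gauge_centre's own z axis and vertical below 0.1 rad) or (horizontal distance between flange_centre and black_pad_top below 0.025 m and z of flange_centre in the frame of black_pad_top between 0.0045 and 0.0125 m and angle between flange_centre's own z axis and vertical below 0.1 rad) or (horizontal distance between block_centre and black_pad_top below 0.025 m and z of block_centre in the frame of black_pad_top between 0.004 and 0.012 m and angle between block_centre's own z axis and vertical below 0.1 rad))), for 0.2 s.
At the end, for the whole second after the job is handed in: The gauge head stands on the blue pad, the blank flange lies on the green pad and the sample block on the yellow pad, each within 15 mm of the pad's centre (horizontally), resting on the pad (height within 4 mm), the same way up as at the start (within 0.1 rad), released and at rest (horizontal distance between gauge_centre and blue_pad_top below 0.015 m and z of gauge_centre in the frame of blue_pad_top between 0.047 and 0.055 m and angle between each of gauge_centre, flange_centre, block_centre's own z axis and vertical below 0.1 rad and horizontal distance between flange_centre and green_pad_top below 0.015 m and z of flange_centre in the frame of green_pad_top between 0.0045 and 0.0125 m and horizontal distance between block_centre and yellow_pad_top below 0.015 m and z of block_centre in the frame of yellow_pad_top between 0.004 and 0.012 m and linear speed of each of gauge, flange, block below 0.02 m/s); the robot touches nothing.
It fails at once if the gauge head is set down on the bare bench (height (world z) of gauge_centre below 0.0545 m).
It fails at once if the blank flange is set down on the bare bench (height (world z) of flange_centre below 0.012 m).
It fails at once if the sample block is set down on the bare bench (height (world z) of block_centre below 0.0115 m).
It fails at once if a part is tipped over (tilted more than 0.6 rad) (angle between any of gauge_centre, flange_centre, block_centre's own z axis and vertical above 0.6 rad).
It fails at once if one of the two bottles is shifted by more than 20 mm or knocked over (distance of any of vial_centre, amber_centre from where it was at the start of the episode above 0.02 m or angle between any of vial_centre, amber_centre's own z axis and vertical above 0.5 rad).
It also fails if it takes over 96 s, if anything falls off the work surface, if the arm or the gripper's body presses on something with over 40 N, if the wrist force passes 120 N, or if a joint passes its speed limit or range.

ROBOT

A 6-joint arm with a two-finger parallel gripper is mounted at the origin on a cart in front of the work surface, level with it; the furniture and walls round the work are solid. World frame = base frame: x ahead of the robot, y to its left, z up, the work surface at z = 0. Lengths are in m, angles in degrees, forces in N, time in s.
With the tool pointing down it reaches from about 0.4 to 0.825 m from the base axis. Payload 7 kg.
Tool frame: the origin (TCP) lies between the finger pads; the fingertips stand 22 mm ahead of it and the grasp point (between the pads) lies 3 mm ahead of it; z points along the fingers, y is the line along which they close (so a half turn about z gives the same grasp; the last joint's range is limited). The gripper opens to 88 mm and grips with 3 to 60 N. Pads are 19 mm wide; open, the fingers measure 130 mm over their backs; the gripper's body (78 mm by 193 mm) begins 47 mm behind the grasp point.
Start: joints at [92.252, 20.546, 0.682, 0, -70.136, -16.507], TCP at [0.166, 0.654, 0.249] pointing down, gripper open.
Joint ranges: [-176.03, 176.03], [-82.01, 121.73], [-58.28, 71.71], [-173.87, 95.51], [-174.79, -0.11], [-173.66, 173.66]. Speed limits (degrees/s): [136.94, 136.94, 172.46, 180, 180, 180].

INTERFACE

Orientations are given as [roll, pitch, yaw] about the fixed x, y, z axes, in that order (R = Rz(yaw) Ry(pitch) Rx(roll)).
In Python, from plant import ctrl gives the robot as it stands.
- The arm moves only by the tool apply_moves, never from a script. Its argument "targets" is a list of rows, each an object with "travel": the shift along the tool's x, y, z in mm, a list of three; "roll": the turn about the tool's z in degrees; "jaw": the finger opening in mm, from 0 to 87.6. In form: [{"travel": [tx, ty, tz], "roll": roll, "jaw": jaw}, ...]. A call has 1 to 10 rows; each row shifts and turns the commanded pose from where the row before left it, along the tool's axes as they then stand; what a row does not reach is not made up. A row lasts 1/10 s, in which the tool goes at most 50 mm and 8.59 degrees, less where a joint would pass 70% of its speed; a pose out of reach is approached as far as the arm can. A call with a gripper value outside its range is refused whole. The fingers move at their own pace and stop on an object; the grip force is fixed at half the most. Time passes only in rows, so rows that do not move let the fingers close. It gives the time, the measured TCP pose, the force, the opening and the grip force at its end, in the units of the state.
- ctrl.get_obs(): the state, without advancing time (a new reading comes with each control period).
- ctrl.snapshot(name): name is "scene" or "top"; returns the picture (400x640x3 uint8, red, green, blue); there is no depth.
- ctrl.calibration(name): a dict with "K" (3x3 intrinsics, pixels), "extrinsics" (4x4, takes a point from camera to world coordinates). Camera axes: x right, y down, z forward; pixel columns grow to the right and rows downward; lengths in m; the calibration is good to about 2 mm. A picture is of the moment at which its call begins. calibration takes no time and is no camera call.
- ctrl.close_job(): hands the job in; it is judged then, once.
The state is a dict: "clock": time; "joint_pos": joint angles; "qvel": joint speeds; "tau": joint torques, N m; "tool_pos": TCP position; "orientation": TCP orientation; "force": force on the tool from outside, world axes, zero at the start; "moment": the same for the moment, N m; "opening": finger opening in m; "gripper_force": force on a finger pad.
Only numpy, scipy, OpenCV 4.12 (cv2) and the standard library are available. Lean on these libraries where they do the work, as an engineer would, in place of code of your own. Each camera call takes 0.05 s, during which the arm holds its last target. There are 200 camera calls.

## Working session

There is one attempt and no reset: what is moved stays moved. The work goes in short steps, Python scripts to look and compute and a tool call to move; the robot and the scene stay as the last step left them, time stands still between calls to the robot, and variables do not carry over. Pictures are saved under pics/ and viewed, at most 14 in all, crops included, and the job is handed in when it is done.

Besides the shell and the picture viewer there is one more tool, called after "Call:" by a JSON object that holds its "name" and its "arguments". apply_moves: Moves the arm, as the interface text tells. Its arguments: {"type":"object","properties":{"targets":{"type":"array","items":{"type":"object","properties":{"travel":{"type":"array","items":{"type":"number"}},"roll":{"type":"number"},"jaw":{"type":"number"}}}}},"required":["targets"]}

```bash
mkdir -p pics; python3 - <<'E'
from plant import ctrl
import cv2,numpy as np
for n in("scene","top"):
    im=ctrl.snapshot(n); cv2.imwrite(f"pics/{n}0.png",im[:,:,::-1]); c=ctrl.calibration(n); print(n,np.round(c["K"],1).tolist(),np.round(c["extrinsics"],3).tolist())
o=ctrl.get_obs();print(o)
E
```

```text
scene [[460.7, 0.0, 320.2], [0.0, 460.7, 197.9], [0.0, 0.0, 1.0]] [[-0.864, -0.39, 0.32, 0.113], [-0.504, 0.655, -0.563, 0.749], [0.01, -0.647, -0.762, 1.115], [0.0, 0.0, 0.0, 1.0]]
top [[431.0, 0.0, 321.5], [0.0, 431.0, 201.3], [0.0, 0.0, 1.0]] [[-0.006, -0.99, 0.142, 0.375], [-1.0, 0.005, -0.013, -0.011], [0.012, -0.142, -0.99, 1.155], [0.0, 0.0, 0.0, 1.0]]
{'clock': 0.1, 'joint_pos': array([ 9.22514606e+01,  2.05873649e+01,  6.39760310e-01, -1.71880303e-02,
       -7.01372433e+01, -1.65060404e+01]), 'qvel': array([ 0.01222264, -0.12079229,  0.08224328,  0.04647518,  0.02260434,
       -0.04792309]), 'tau': array([-7.21277502e-04, -5.84165990e+01,  2.93749666e+01,  7.01529086e+00,
        1.01808840e-02, -4.46981801e-05]), 'tool_pos': array([0.16614249, 0.65381486, 0.24772331]), 'orientation': array([ 1.79914057e+02, -8.61590581e-03, -1.42604252e+01]), 'force': array([ 1.03247211, -0.52982035,  0.01611267]), 'moment': array([ 0.01731515,  0.01363926, -0.0029711 ]), 'gripper_force': 0.0, 'opening': 0.08751683309774794}
```

View pics/scene0.png

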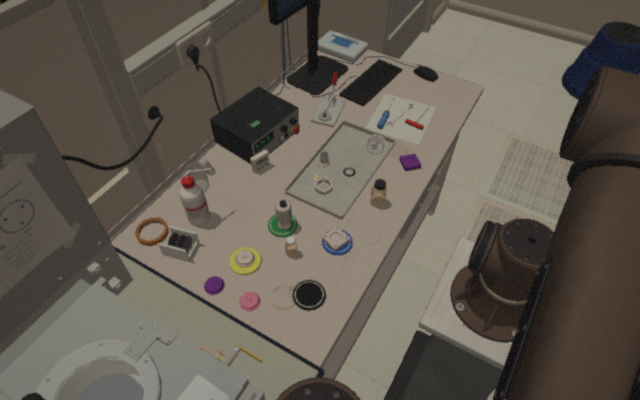

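View pics/top0.png

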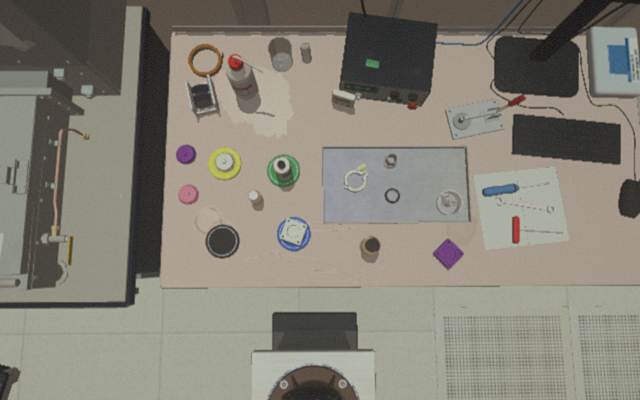

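Scene view: gauge on green (283,218), flange on yellow (245,260), block on blue (337,240), black pad (309,294). Top view: the same at (283,170), (224,163), (294,233) and (222,240); vial (255,198), amber (371,245).
Look-alikes (top): purple disc (186,154), pink disc (188,194), purple square (448,253). I choose the grey parts on the pads; the crop below checks that choice.

```bash
cat > h.py <<'E'
from plant import ctrl
import cv2,numpy as np
def px2w(n,u,v,z):
    c=ctrl.calibration(n);K,E=np.array(c["K"]),np.array(c["extrinsics"])
    d=E[:3,:3]@np.linalg.solve(K,[u,v,1]);o=E[:3,3];return (o+d*(z-o[2])/d[2])[:2]
def w2px(n,p):
    c=ctrl.calibration(n);K,E=np.array(c["K"]),np.array(c["extrinsics"])
    q=K@(E[:3,:3].T@(np.array(p)-E[:3,3]));return q[:2]/q[2]
def pad(n,hsv,lo,hi,near,r=30):
    m=cv2.inRange(hsv,lo,hi);k=np.zeros_like(m);cv2.circle(k,near,r,255,-1);m&=k
    pts=cv2.findNonZero(m);h=cv2.convexHull(pts);return cv2.fitEllipse(h)
R={"yellow":((20,90,80),(35,255,255)),"green":((50,90,30),(85,255,255)),"blue":((100,120,50),(125,255,255)),"black":((0,0,0),(180,255,55))}
E
python3 - <<'E'
from h import *
N={"top":dict(yellow=(224,163),green=(283,170),blue=(294,233),black=(222,240)),"scene":dict(yellow=(245,260),green=(283,222),blue=(337,240),black=(309,294))}
for n in N:
    im=cv2.imread(f"pics/{n}0.png");hsv=cv2.cvtColor(im,cv2.COLOR_BGR2HSV)
    for k,c in N[n].items():
        e=pad(n,hsv,*R[k],c,26);print(n,k,np.round(e,1) if 0 else [round(float(x),1) for x in (*e[0],*e[1])],np.round(px2w(n,*e[0],.008),4))
t=cv2.imread("pics/top0.png")[130:270,170:400];cv2.imwrite("pics/c1.png",cv2.resize(t,None,fx=3.4,fy=3.4,interpolation=2))
t=cv2.imread("pics/scene0.png")[185:325,190:400];cv2.imwrite("pics/c2.png",cv2.resize(t,None,fx=3.8,fy=3.8,interpolation=2))
E
```

```text
top yellow [224.1, 163.1, 32.1, 33.1] [0.6458 0.2387]
top green [283.1, 170.3, 30.6, 31.6] [0.6252 0.0784]
top blue [293.4, 233.6, 31.8, 31.9] [0.4531 0.05  ]
top black [222.7, 244.0, 13.5, 29.4] [0.4269 0.2369]
scene yellow [244.8, 260.4, 27.5, 32.5] [0.6439 0.2401]
scene green [282.2, 224.9, 22.0, 28.4] [0.622 0.082]
scene blue [337.0, 242.7, 22.6, 28.3] [0.4492 0.0546]
scene black [308.5, 296.1, 26.5, 31.8] [0.4313 0.2446]
```

View pics/c1.png

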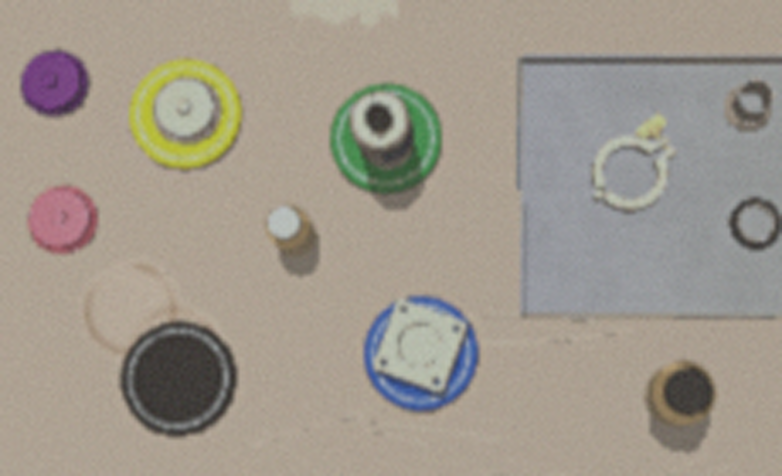

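View pics/c2.png

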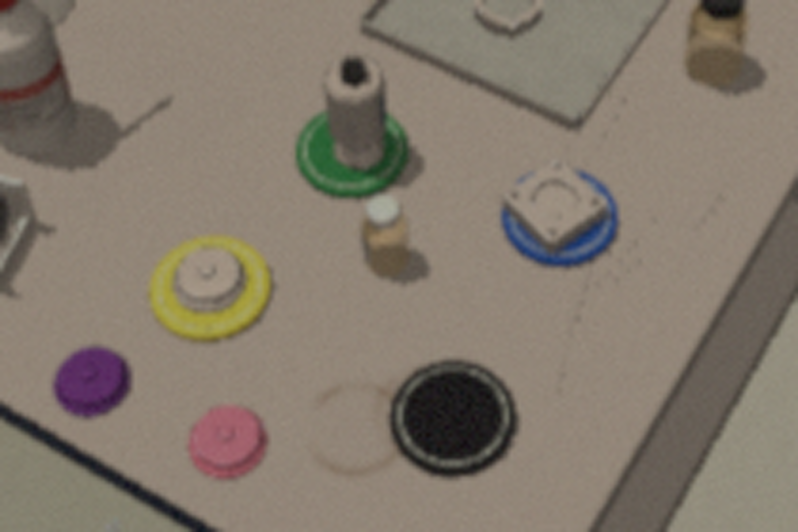

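The crop confirms it: grey gauge on green, grey disc on yellow, grey square on blue, and the black pad is empty. Next I measure the parts.

```bash
python3 - <<'E'
from h import *
for n,N in {"top":dict(flange=(224,162,14,.022),block=(294,232,16,.024),gauge=(281.5,164.7,12,.110),vial=(253.5,195,6,.07),amber=(372.5,244.5,8,.092),black=(222.7,241.4,19,.008)),"scene":dict(flange=(244.5,258,12,.022),block=(336,239,16,.024),gauge=(283,204,6,.11),vial=(290.5,240,6,.07),black=(309,294.5,19,.008))}.items():
    im=cv2.imread(f"pics/{n}0.png");hsv=cv2.cvtColor(im,cv2.COLOR_BGR2HSV)
    for k,(u,v,r,z) in N.items():
        m=cv2.inRange(hsv,(0,0,0),(180,255,95)) if k in("gauge","black","amber") else cv2.inRange(hsv,(0,0,125),(180,75,255))
        if k=="black": m=cv2.inRange(hsv,(0,0,0),(180,255,120))
        kk=np.zeros_like(m);cv2.circle(kk,(round(u),round(v)),r,255,-1);m&=kk
        m=cv2.morphologyEx(m,cv2.MORPH_OPEN,np.ones((2,2)))
        h=cv2.convexHull(cv2.findNonZero(m));M=cv2.moments(h);c=(M["m10"]/M["m00"],M["m01"]/M["m00"])
        print(n,k,np.round(c,1),"area",M["m00"],np.round(px2w(n,*c,z),4))
        if k=="block":
            b=cv2.boxPoints(cv2.minAreaRect(h)); w=np.array([px2w(n,*p,z) for p in b]);d=np.diff(np.vstack([w,w[:1]]),axis=0)
            print(" box",np.round(w.mean(0),4),np.round(np.linalg.norm(d,axis=1),4),np.round(np.degrees(np.arctan2(d[:,1],d[:,0])),1))
            q=cv2.approxPolyN(h,4,ensure_area_cover=False)[0];w=np.array([px2w(n,*p,z) for p in q]);d=np.diff(np.vstack([w,w[:1]]),axis=0)
            print(" quad",np.round(w.mean(0),4),np.round(np.linalg.norm(d,axis=1),4),np.round(np.degrees(np.arctan2(d[:,1],d[:,0])),1))
E
```

```text
top flange [225.1 162.5] area 264.5 [0.6441 0.233 ]
top block [294.  231.5] area 519.5 [0.4575 0.0476]
 box [0.4581 0.0479] [0.0615 0.0606 0.0614 0.0602] [ -19.7 -110.3  159.9   69.8]Traceback (most recent call last):
  File "<stdin>", line 14, in <module>
cv2.error: OpenCV(4.12.0) :-1: error: (-5:Bad argument) in function 'approxPolyN'
> Overload resolution failed:
>  - approxPolyN() got an unexpected keyword argument 'ensure_area_cover'
>  - approxPolyN() got an unexpected keyword argument 'ensure_area_cover'
```

```bash
python3 - <<'E'
from h import *
for n,N in {"top":dict(flange=(224,162,14,.022),gauge=(281.5,164.7,5,.110),vial=(253.5,195,6,.07),amber=(372.5,244.5,8,.092),black=(222.7,241.4,19,.008)),"scene":dict(flange=(244.5,258,12,.022),block=(336,239,16,.024),gauge=(283,204,6,.11),vial=(290.5,240,6,.07),black=(309,294.5,19,.008))}.items():
    im=cv2.imread(f"pics/{n}0.png");hsv=cv2.cvtColor(im,cv2.COLOR_BGR2HSV)
    for k,(u,v,r,z) in N.items():
        m=cv2.inRange(hsv,(0,0,0),(180,255,95)) if k in("gauge","black","amber") else cv2.inRange(hsv,(0,0,125),(180,75,255))
        if k=="black": m=cv2.inRange(hsv,(0,0,0),(180,255,110))
        kk=np.zeros_like(m);cv2.circle(kk,(round(u),round(v)),r,255,-1);m&=kk
        m=cv2.morphologyEx(m,cv2.MORPH_OPEN,np.ones((2,2)))
        h=cv2.convexHull(cv2.findNonZero(m));M=cv2.moments(h);c=(M["m10"]/M["m00"],M["m01"]/M["m00"])
        print(n,k,np.round(c,1),"area",M["m00"],np.round(px2w(n,*c,z),4))
        if k=="block":
            b=cv2.boxPoints(cv2.minAreaRect(h)); w=np.array([px2w(n,*p,z) for p in b]);d=np.diff(np.vstack([w,w[:1]]),axis=0)
            print(" box",np.round(w.mean(0),4),np.round(np.linalg.norm(d,axis=1),4),np.round(np.degrees(np.arctan2(d[:,1],d[:,0])),1))
E
```

```text
top flange [225.1 162.5] area 264.5 [0.6441 0.233 ]
top gauge [281.9 165.4] area 35.5 [0.6153 0.0736]
top vial [254.4 195.8] area 79.0 [0.5456 0.1462]
top amber [373.2 245.8] area 142.0 [ 0.4165 -0.1505]
top black [223.2 242. ] area 856.5 [0.4322 0.2355]
scene flange [244.6 258.8] area 194.0 [0.6408 0.2427]
scene block [336.6 235.4] area 474.0 [0.4578 0.0429]
 box [0.4581 0.0413] [0.0832 0.0786 0.0804 0.0757] [-98.7 157.9  79.6 -20.4]
scene gauge [283.7 204.4] area 35.0 [0.6111 0.0807]
scene vial [291.1 240.2] area 61.5 [0.5434 0.1508]
scene black [309.8 295.9] area 814.5 [0.4285 0.2424]
```

```bash
cat >> h.py <<'E'
def go(*wps,p=None):
    o=ctrl.get_obs();yaw=np.radians(o["orientation"][2]);p=np.array(o["tool_pos"] if p is None else p)
    ax=np.array([[np.cos(yaw),np.sin(yaw),0],[np.sin(yaw),-np.cos(yaw),0],[0,0,-1]])
    print("t",round(o["clock"],2),"rpy",np.round(o["orientation"],2),"p",np.round(p,4),"open",round(o["opening"],4),"f",np.round(o["force"],1))
    for w in wps:
        d=ax@(np.array(w)-p)*1e3;print(w,"total",np.round(d,1),"len",round(float(np.linalg.norm(d))));p=np.array(w)
E
python3 -c "
from h import *
go((.166,.654,.3),(.24,.42,.3),(.458,.047,.2))"
```

```text
t 0.1 rpy [ 1.7991e+02 -1.0000e-02 -1.4260e+01] p [0.1661 0.6538 0.2477] open 0.0875 f [ 1.  -0.5  0. ]
(0.166, 0.654, 0.3) total [ -0.2  -0.1 -52.3] len 52
(0.24, 0.42, 0.3) total [129.4 208.6   0. ] len 245
(0.458, 0.047, 0.2) total [303.2 307.8 100. ] len 443
```

Call:
{"name": "apply_moves", "arguments": {"targets": [{"travel": [0, 0, -26], "roll": 0, "jaw": 87}, {"travel": [0, 0, -26], "roll": 0, "jaw": 87}, {"travel": [16, 26, 0], "roll": 0, "jaw": 87}, {"travel": [16, 26, 0], "roll": 0, "jaw": 87}, {"travel": [16, 26, 0], "roll": 0, "jaw": 87}, {"travel": [16, 26, 0], "roll": 0, "jaw": 87}, {"travel": [16, 26, 0], "roll": 0, "jaw": 87}, {"travel": [16, 26, 0], "roll": 0, "jaw": 87}, {"travel": [16, 26, 0], "roll": 0, "jaw": 87}, {"travel": [17, 26, 0], "roll": 0, "jaw": 87}]}}

```text
clock: 1.1
tool_pos: [0.2401, 0.4194, 0.3002]
orientation: [180.0, 0.0, -14.2]
force: [0.2, 0.9, 0.4]
opening: 0.087
gripper_force: 0.0
```

Call:
{"name": "apply_moves", "arguments": {"targets": [{"travel": [20, 20, 0], "roll": 0, "jaw": 87}, {"travel": [30, 31, 0], "roll": 0, "jaw": 87}, {"travel": [30, 31, 10], "roll": 0, "jaw": 87}, {"travel": [30, 31, 10], "roll": 0, "jaw": 87}, {"travel": [30, 31, 10], "roll": 0, "jaw": 87}, {"travel": [30, 31, 10], "roll": 0, "jaw": 87}, {"travel": [30, 31, 10], "roll": 0, "jaw": 87}, {"travel": [30, 31, 10], "roll": 0, "jaw": 87}, {"travel": [30, 31, 10], "roll": 0, "jaw": 87}, {"travel": [30, 31, 10], "roll": 0, "jaw": 87}]}}

```text
clock: 2.1
tool_pos: [0.4479, 0.0579, 0.2203]
orientation: [-180.0, -0.0, -14.2]
force: [0.9, 1.2, 0.5]
opening: 0.0869
gripper_force: 0.0
```

Call:
{"name": "apply_moves", "arguments": {"targets": [{"travel": [0, 0, 0], "roll": 2.8, "jaw": 87}, {"travel": [0, 0, 0], "roll": 2.9, "jaw": 87}, {"travel": [0, 0, 0], "roll": 0, "jaw": 87}]}}

```text
clock: 2.4
tool_pos: [0.4474, 0.0589, 0.2202]
orientation: [180.0, 0.0, -20.1]
force: [-0.9, -0.3, 1.4]
opening: 0.0869
gripper_force: 0.0
```

```bash
python3 -c "
from h import *
go((.458,.047,.12),(.458,.047,.032))"
```

```text
t 2.4 rpy [ 1.7996e+02  4.0000e-02 -2.0080e+01] p [0.4474 0.0589 0.2202] open 0.0869 f [-0.9 -0.3  1.4]
(0.458, 0.047, 0.12) total [ 14.1   7.5 100.2] len 101
(0.458, 0.047, 0.032) total [ 0.  0. 88.] len 88
```

Call:
{"name": "apply_moves", "arguments": {"targets": [{"travel": [7, 4, 25], "roll": 0, "jaw": 87}, {"travel": [7, 3.5, 25], "roll": 0, "jaw": 87}, {"travel": [0, 0, 25], "roll": 0, "jaw": 87}, {"travel": [0, 0, 25], "roll": 0, "jaw": 87}, {"travel": [0, 0, 25], "roll": 0, "jaw": 87}, {"travel": [0, 0, 25], "roll": 0, "jaw": 87}, {"travel": [0, 0, 0], "roll": 0, "jaw": 87}]}}

```text
clock: 3.1
tool_pos: [0.456, 0.0472, 0.0681]
orientation: [179.8, 0.2, -19.9]
force: [0.1, -0.5, -1.1]
opening: 0.0871
gripper_force: 0.0
```

```bash
python3 - <<'E'
from h import *
im=ctrl.snapshot("scene")[:,:,::-1][170:300,250:430];cv2.imwrite("pics/c3.png",cv2.resize(im,None,fx=4,fy=4,interpolation=2))
go((.458,.047,.032))
E
```

```text
t 3.15 rpy [ 1.7985e+02  1.3000e-01 -1.9850e+01] p [0.4571 0.0476 0.0697] open 0.0871 f [0.7 1.1 0.1]
(0.458, 0.047, 0.032) total [ 1.   0.3 37.7] len 38
```

View pics/c3.png

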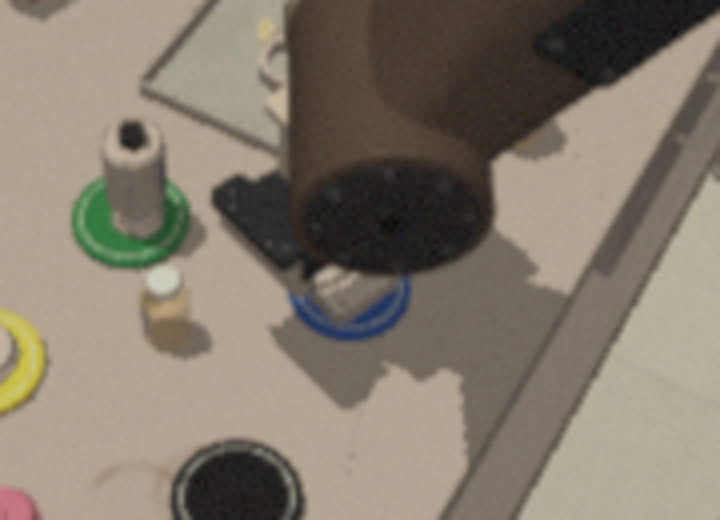

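The gripper straddles the block on the blue pad (crop 350,295) and is clear of the vial. I go down and grip.

Call:
{"name": "apply_moves", "arguments": {"targets": [{"travel": [1, 0, 15], "roll": 0, "jaw": 87}, {"travel": [0, 0, 15], "roll": 0, "jaw": 87}, {"travel": [0, 0, 7], "roll": 0, "jaw": 87}, {"travel": [0, 0, 0], "roll": 0, "jaw": 87}]}}

```text
clock: 3.55
tool_pos: [0.4591, 0.0477, 0.0339]
orientation: [180.0, 0.0, -19.9]
force: [0.3, 0.1, 0.5]
opening: 0.087
gripper_force: 0.0
```

Call:
{"name": "apply_moves", "arguments": {"targets": [{"travel": [0, 0, 0], "roll": 0, "jaw": 70}, {"travel": [0, 0, 0], "roll": 0, "jaw": 50}, {"travel": [0, 0, 0], "roll": 0, "jaw": 45}, {"travel": [0, 0, 0], "roll": 0, "jaw": 45}, {"travel": [0, 0, 0], "roll": 0, "jaw": 45}, {"travel": [0, 0, 0], "roll": 0, "jaw": 45}, {"travel": [0, 0, 0], "roll": 0, "jaw": 45}]}}

```text
clock: 4.25
tool_pos: [0.4596, 0.0478, 0.034]
orientation: [-179.9, -0.1, -19.9]
force: [-1.0, 1.4, 5.5]
opening: 0.0576
gripper_force: 30.0
```

Call:
{"name": "apply_moves", "arguments": {"targets": [{"travel": [0, 0, -10], "roll": 0, "jaw": 45}, {"travel": [0, 0, -25], "roll": 0, "jaw": 45}, {"travel": [0, 0, -25], "roll": 0, "jaw": 45}, {"travel": [0, 0, -25], "roll": 0, "jaw": 45}, {"travel": [0, 0, 0], "roll": 0, "jaw": 45}]}}

```text
clock: 4.75
tool_pos: [0.4604, 0.048, 0.1218]
orientation: [-179.8, -0.2, -19.9]
force: [-0.4, 1.2, -1.8]
opening: 0.0574
gripper_force: 30.0
```

```bash
python3 -c "
from h import *
go((.43,.239,.119),(.43,.239,.035))"
```

```text
t 4.75 rpy [-179.8    -0.21  -19.93] p [0.4604 0.048  0.1218] open 0.0574 f [-0.4  1.2 -1.8]
(0.43, 0.239, 0.119) total [ -93.7 -169.2    2.8] len 193
(0.43, 0.239, 0.035) total [ 0.  0. 84.] len 84
```

Call:
{"name": "apply_moves", "arguments": {"targets": [{"travel": [-8, -14, 0], "roll": 0, "jaw": 45}, {"travel": [-14, -25, 0], "roll": 0, "jaw": 45}, {"travel": [-14, -26, 0], "roll": 0, "jaw": 45}, {"travel": [-14, -26, 0], "roll": 0, "jaw": 45}, {"travel": [-14, -26, 0], "roll": 0, "jaw": 45}, {"travel": [-14, -26, 0], "roll": 0, "jaw": 45}, {"travel": [-10, -18, 0], "roll": 0, "jaw": 45}, {"travel": [-5.7, -8.2, 0], "roll": 0, "jaw": 45}, {"travel": [0, 0, 20], "roll": 0, "jaw": 45}, {"travel": [0, 0, 20], "roll": 0, "jaw": 45}]}}

```text
clock: 5.75
tool_pos: [0.4283, 0.2384, 0.078]
orientation: [-180.0, 0.0, -19.9]
force: [0.6, -1.1, -1.5]
opening: 0.0575
gripper_force: 30.0
```

Call:
{"name": "apply_moves", "arguments": {"targets": [{"travel": [0, 0, 20], "roll": 0, "jaw": 45}, {"travel": [0, 0, 10], "roll": 0, "jaw": 45}, {"travel": [0, 0, 8], "roll": 0, "jaw": 45}, {"travel": [0, 0, 4], "roll": 0, "jaw": 45}, {"travel": [0, 0, 2], "roll": 0, "jaw": 45}, {"travel": [0, 0, 0], "roll": 0, "jaw": 45}, {"travel": [0, 0, 0], "roll": 0, "jaw": 45}]}}

```text
clock: 6.45
tool_pos: [0.429, 0.2387, 0.0351]
orientation: [-179.9, -0.0, -20.0]
force: [0.0, 0.4, -2.1]
opening: 0.0576
gripper_force: 30.0
```

Call:
{"name": "apply_moves", "arguments": {"targets": [{"travel": [0, 0, 1], "roll": 0, "jaw": 45}, {"travel": [0, 0, 0.5], "roll": 0, "jaw": 45}, {"travel": [0, 0, 0], "roll": 0, "jaw": 45}, {"travel": [0, 0, 0], "roll": 0, "jaw": 65}, {"travel": [0, 0, 0], "roll": 0, "jaw": 75}, {"travel": [0, 0, 0], "roll": 0, "jaw": 87}, {"travel": [0, 0, 0], "roll": 0, "jaw": 87}, {"travel": [0, 0, 0], "roll": 0, "jaw": 87}]}}

```text
clock: 7.25
tool_pos: [0.4287, 0.2385, 0.033]
orientation: [180.0, -0.0, -20.0]
force: [0.2, -0.3, -0.3]
opening: 0.0861
gripper_force: 0.0
```

Call:
{"name": "apply_moves", "arguments": {"targets": [{"travel": [0, 0, -20], "roll": 0, "jaw": 87}, {"travel": [0, 0, -40], "roll": 0, "jaw": 87}, {"travel": [0, 0, -40], "roll": 0, "jaw": 87}, {"travel": [0, 0, -40], "roll": 0, "jaw": 87}, {"travel": [0, 0, -25], "roll": 0, "jaw": 87}, {"travel": [0, 0, 0], "roll": 0, "jaw": 87}]}}

```text
clock: 7.85
tool_pos: [0.4302, 0.2399, 0.202]
orientation: [-179.6, -0.2, -19.9]
force: [0.4, 0.2, -0.5]
opening: 0.0872
gripper_force: 0.0
```

```bash
python3 - <<'E'
from h import *
im=ctrl.snapshot("top")[:,:,::-1][100:300,160:400];cv2.imwrite("pics/c4.png",cv2.resize(im,None,fx=3,fy=3,interpolation=2))
go((.613,.077,.2),(.613,.077,.078))
E
```

```text
t 7.9 rpy [-1.7977e+02 -8.0000e-02 -1.9950e+01] p [0.4293 0.2392 0.1999] open 0.087 f [ 0.4  0.3 -0.9]
(0.613, 0.077, 0.2) total [ 2.28e+02  8.98e+01 -1.00e-01] len 245
(0.613, 0.077, 0.078) total [  0.   0. 122.] len 122
```

View pics/c4.png

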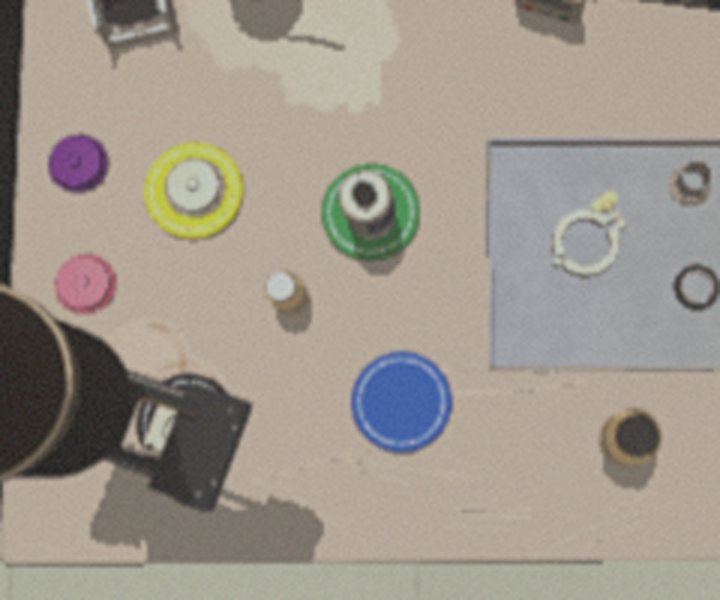

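The block lies on the black pad and the blue pad is free (crop 402,402). Next is the gauge.

Call:
{"name": "apply_moves", "arguments": {"targets": [{"travel": [20, 8, 0], "roll": 0, "jaw": 87}, {"travel": [35, 14, 0], "roll": 0, "jaw": 87}, {"travel": [35, 14, 0], "roll": 0, "jaw": 87}, {"travel": [35, 14, 0], "roll": 0, "jaw": 87}, {"travel": [35, 14, 0], "roll": 0, "jaw": 87}, {"travel": [35, 14, 0], "roll": 0, "jaw": 87}, {"travel": [23, 8, 0], "roll": 0, "jaw": 87}, {"travel": [10, 4, 0], "roll": 0, "jaw": 87}, {"travel": [0, 0, 20], "roll": 0, "jaw": 87}, {"travel": [0, 0, 20], "roll": 0, "jaw": 87}]}}

```text
clock: 8.9
tool_pos: [0.6119, 0.0759, 0.1567]
orientation: [180.0, 0.0, -20.0]
force: [-0.4, -0.1, -0.2]
opening: 0.0869
gripper_force: 0.0
```

```bash
python3 - <<'E'
from h import *
im=ctrl.snapshot("scene")[:,:,::-1];c=im[150:280,220:400];cv2.imwrite("pics/c5.png",cv2.resize(c,None,fx=4,fy=4,interpolation=2))
h=cv2.cvtColor(np.ascontiguousarray(im),cv2.COLOR_BGR2HSV);a=pad("scene",h,*R["blue"],(337,242),26)[0]
im=cv2.cvtColor(ctrl.snapshot("top"),cv2.COLOR_RGB2HSV);b=pad("top",im,*R["blue"],(293,233),26)[0]
print(px2w("scene",*a,.008),px2w("top",*b,.008))
go((.613,.077,.078))
E
```

```text
[0.45030212 0.05355376] [0.45338187 0.05035082]
t 9.0 rpy [179.78   0.31 -19.99] p [0.6098 0.0756 0.1543] open 0.0871 f [-0.3 -0.6 -0.6]
(0.613, 0.077, 0.078) total [ 2.6 -2.4 76.3] len 76
```

View pics/c5.png

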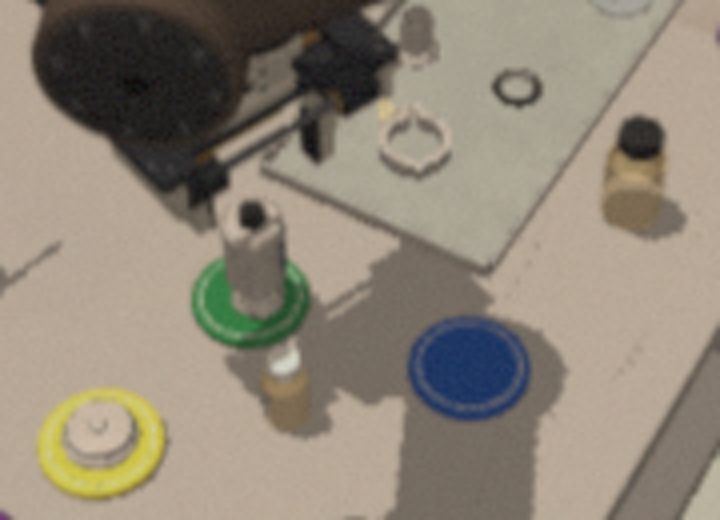

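The fingers are on either side of the gauge (knob at crop 252,212). I go down.

Call:
{"name": "apply_moves", "arguments": {"targets": [{"travel": [1.5, -1.5, 20], "roll": 0, "jaw": 87}, {"travel": [0, 0, 25], "roll": 0, "jaw": 87}, {"travel": [0, 0, 20], "roll": 0, "jaw": 87}, {"travel": [0, 0, 12], "roll": 0, "jaw": 87}, {"travel": [0, 0, 0], "roll": 0, "jaw": 70}, {"travel": [0, 0, 0], "roll": 0, "jaw": 55}, {"travel": [0, 0, 0], "roll": 0, "jaw": 38}, {"travel": [0, 0, 0], "roll": 0, "jaw": 32}, {"travel": [0, 0, 0], "roll": 0, "jaw": 32}, {"travel": [0, 0, 0], "roll": 0, "jaw": 32}]}}

```text
clock: 10.0
tool_pos: [0.6147, 0.0772, 0.0817]
orientation: [-179.9, -0.1, -19.9]
force: [-0.4, -0.3, -0.5]
opening: 0.0449
gripper_force: 29.4
```

```bash
python3 - <<'E'
from h import *
im=ctrl.snapshot("scene")[:,:,::-1];c=im[150:280,220:400];cv2.imwrite("pics/c6.png",cv2.resize(c,None,fx=4,fy=4,interpolation=2))
go((.613,.077,.13),(.452,.052,.13),(.452,.052,.079))
E
```

```text
t 10.05 rpy [-1.7996e+02 -5.0000e-02 -1.9950e+01] p [0.6146 0.0772 0.0816] open 0.0448 f [0.7 0.7 1.9]
(0.613, 0.077, 0.13) total [ -1.4   0.7 -48.4] len 48
(0.452, 0.052, 0.13) total [-142.8   78.4    0. ] len 163
(0.452, 0.052, 0.079) total [ 0.  0. 51.] len 51
```

View pics/c6.png

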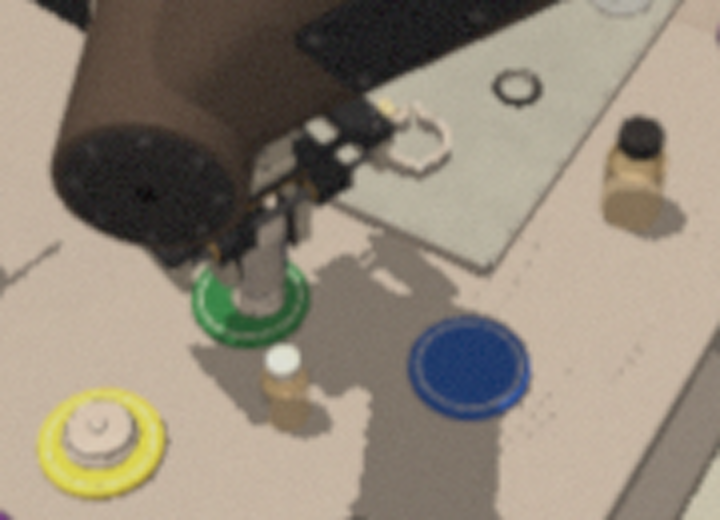

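The gauge is gripped at its 45 mm body and still upright on green (crop 262,270).

Call:
{"name": "apply_moves", "arguments": {"targets": [{"travel": [0, 0, -10], "roll": 0, "jaw": 32}, {"travel": [0, 0, -20], "roll": 0, "jaw": 32}, {"travel": [0, 0, -20], "roll": 0, "jaw": 32}, {"travel": [0, 0, -20], "roll": 0, "jaw": 32}, {"travel": [-10, 6, 0], "roll": 0, "jaw": 32}, {"travel": [-20, 11, 0], "roll": 0, "jaw": 32}, {"travel": [-25, 14, 0], "roll": 0, "jaw": 32}, {"travel": [-25, 14, 0], "roll": 0, "jaw": 32}, {"travel": [-25, 14, 0], "roll": 0, "jaw": 32}, {"travel": [-20, 11, 0], "roll": 0, "jaw": 32}]}}

```text
clock: 11.05
tool_pos: [0.47, 0.0529, 0.1503]
orientation: [179.9, 0.1, -20.0]
force: [-0.7, 0.9, -1.4]
opening: 0.0449
gripper_force: 29.9
```

Call:
{"name": "apply_moves", "arguments": {"targets": [{"travel": [-13, 6, 0], "roll": 0, "jaw": 32}, {"travel": [-6, 3, 0], "roll": 0, "jaw": 32}, {"travel": [0, 0, 0], "roll": 0, "jaw": 32}, {"travel": [0, 0, 0], "roll": 0, "jaw": 32}]}}

```text
clock: 11.45
tool_pos: [0.4527, 0.0522, 0.1512]
orientation: [-180.0, -0.0, -19.9]
force: [0.8, 0.3, -0.7]
opening: 0.0447
gripper_force: 29.9
```

```bash
python3 -c "
from h import *
go((.452,.052,.083))"
```

```text
t 11.45 rpy [-1.7998e+02 -4.0000e-02 -1.9930e+01] p [0.4527 0.0522 0.1512] open 0.0447 f [ 0.8  0.3 -0.7]
(0.452, 0.052, 0.083) total [-0.6  0.5 68.2] len 68
```

Call:
{"name": "apply_moves", "arguments": {"targets": [{"travel": [0, 0, 20], "roll": 0, "jaw": 32}, {"travel": [0, 0, 20], "roll": 0, "jaw": 32}, {"travel": [0, 0, 15], "roll": 0, "jaw": 32}, {"travel": [0, 0, 8], "roll": 0, "jaw": 32}, {"travel": [0, 0, 4], "roll": 0, "jaw": 32}, {"travel": [0, 0, 2], "roll": 0, "jaw": 32}, {"travel": [0, 0, 0], "roll": 0, "jaw": 32}, {"travel": [0, 0, 0], "roll": 0, "jaw": 32}]}}

```text
clock: 12.25
tool_pos: [0.4523, 0.0521, 0.0826]
orientation: [-180.0, -0.0, -19.9]
force: [0.1, 1.1, -1.6]
opening: 0.045
gripper_force: 29.9
```

Call:
{"name": "apply_moves", "arguments": {"targets": [{"travel": [0, 0, 0.7], "roll": 0, "jaw": 32}, {"travel": [0, 0, 0.5], "roll": 0, "jaw": 32}, {"travel": [0, 0, 0], "roll": 0, "jaw": 32}, {"travel": [0, 0, 0], "roll": 0, "jaw": 50}, {"travel": [0, 0, 0], "roll": 0, "jaw": 65}, {"travel": [0, 0, 0], "roll": 0, "jaw": 80}, {"travel": [0, 0, 0], "roll": 0, "jaw": 87}, {"travel": [0, 0, 0], "roll": 0, "jaw": 87}, {"travel": [0, 0, 0], "roll": 0, "jaw": 87}]}}

```text
clock: 13.15
tool_pos: [0.4519, 0.0518, 0.0808]
orientation: [180.0, 0.0, -20.0]
force: [0.6, 0.2, -0.6]
opening: 0.0839
gripper_force: 0.0
```

Call:
{"name": "apply_moves", "arguments": {"targets": [{"travel": [0, 0, -20], "roll": 0, "jaw": 87}, {"travel": [0, 0, -40], "roll": 0, "jaw": 87}, {"travel": [0, 0, -40], "roll": 0, "jaw": 87}, {"travel": [0, 0, -20], "roll": 0, "jaw": 87}, {"travel": [0, 0, 0], "roll": 0, "jaw": 87}]}}

```text
clock: 13.65
tool_pos: [0.4535, 0.0526, 0.2041]
orientation: [-179.7, -0.3, -19.9]
force: [-0.1, -0.2, -0.7]
opening: 0.0869
gripper_force: 0.0
```

```bash
python3 -c "
from h import *
a=cv2.cvtColor(ctrl.snapshot('scene'),cv2.COLOR_RGB2HSV);b=cv2.cvtColor(ctrl.snapshot('top'),cv2.COLOR_RGB2HSV)
for c in('green','yellow'):
  print(c,px2w('scene',*pad('scene',a,*R[c],dict(green=(283,226),yellow=(245,260))[c],24)[0],.008),px2w('top',*pad('top',b,*R[c],dict(green=(283,170),yellow=(224,163))[c],26)[0],.008))
go((.6425,.238,.2),(.6425,.238,.032))"
```

```text
green [0.62203291 0.08212211] [0.62512652 0.07846409]
yellow [0.64381137 0.24025263] [0.64583307 0.23874903]
t 13.75 rpy [-1.7994e+02 -2.0000e-02 -1.9970e+01] p [0.4517 0.0519 0.2009] open 0.087 f [-0.   0.7 -0.7]
(0.6425, 0.238, 0.2) total [ 115.7 -240.1    0.9] len 266
(0.6425, 0.238, 0.032) total [  0.   0. 168.] len 168
```

Call:
{"name": "apply_moves", "arguments": {"targets": [{"travel": [10, -20, 0], "roll": 0, "jaw": 87}, {"travel": [16, -34, 0], "roll": 0, "jaw": 87}, {"travel": [16, -34, 0], "roll": 0, "jaw": 87}, {"travel": [16, -34, 0], "roll": 0, "jaw": 87}, {"travel": [16, -34, 0], "roll": 0, "jaw": 87}, {"travel": [16, -34, 0], "roll": 0, "jaw": 87}, {"travel": [16, -30, 0], "roll": 0, "jaw": 87}, {"travel": [10, -20, 0], "roll": 0, "jaw": 87}, {"travel": [0, 0, 30], "roll": 8, "jaw": 87}, {"travel": [0, 0, 20], "roll": 8, "jaw": 87}]}}

```text
clock: 14.75
tool_pos: [0.642, 0.2379, 0.1467]
orientation: [179.8, 0.1, -36.3]
force: [-0.3, 0.0, -1.5]
opening: 0.087
gripper_force: 0.0
```

Call:
{"name": "apply_moves", "arguments": {"targets": [{"travel": [0, 0, 20], "roll": 8, "jaw": 87}, {"travel": [0, 0, 20], "roll": 8, "jaw": 87}, {"travel": [0, 0, 10], "roll": 8, "jaw": 87}, {"travel": [0, 0, 0], "roll": 0, "jaw": 87}, {"travel": [0, 0, 0], "roll": 0, "jaw": 87}]}}

```text
clock: 15.25
tool_pos: [0.6425, 0.2376, 0.0997]
orientation: [179.9, -0.0, -59.7]
force: [0.7, 0.1, 0.2]
opening: 0.087
gripper_force: 0.0
```

```bash
python3 - <<'E'
from h import *
a=ctrl.snapshot("scene")[:,:,::-1][190:320,190:370];b=ctrl.snapshot("top")[:,:,::-1][130:260,170:350]
cv2.imwrite("pics/c7.png",cv2.resize(np.hstack([a,b]),None,fx=2.2,fy=2.2,interpolation=2))
go((.6425,.238,.032))
E
```

```text
t 15.35 rpy [-1.7998e+02 -1.0000e-02 -5.9760e+01] p [0.6431 0.238  0.1012] open 0.0869 f [0.4 0.1 0.3]
(0.6425, 0.238, 0.032) total [-0.3  0.5 69.2] len 69
```

View pics/c7.png

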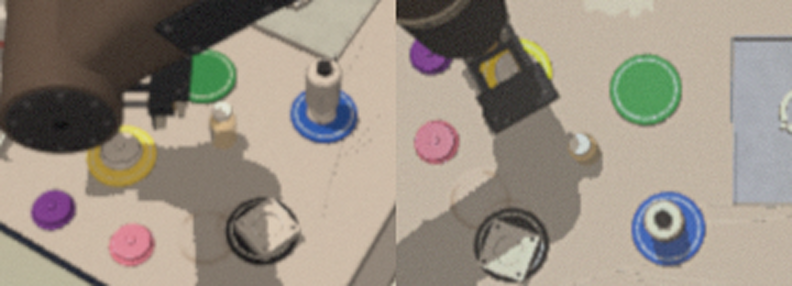

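The gauge stands on blue (crop 665,220), the block lies on black (510,245), and the gripper is over the flange. I go down and grip.

Call:
{"name": "apply_moves", "arguments": {"targets": [{"travel": [0, 0, 25], "roll": 0, "jaw": 87}, {"travel": [0, 0, 25], "roll": 0, "jaw": 87}, {"travel": [0, 0, 13], "roll": 0, "jaw": 87}, {"travel": [0, 0, 6], "roll": 0, "jaw": 87}, {"travel": [0, 0, 0], "roll": 0, "jaw": 70}, {"travel": [0, 0, 0], "roll": 0, "jaw": 55}, {"travel": [0, 0, 0], "roll": 0, "jaw": 42}, {"travel": [0, 0, 0], "roll": 0, "jaw": 42}, {"travel": [0, 0, 0], "roll": 0, "jaw": 42}, {"travel": [0, 0, 0], "roll": 0, "jaw": 42}]}}

```text
clock: 16.35
tool_pos: [0.6436, 0.2383, 0.0328]
orientation: [-179.9, -0.0, -59.9]
force: [0.3, 1.8, 4.3]
opening: 0.0542
gripper_force: 30.0
```

Call:
{"name": "apply_moves", "arguments": {"targets": [{"travel": [0, 0, -10], "roll": 0, "jaw": 42}, {"travel": [0, 0, -25], "roll": 0, "jaw": 42}, {"travel": [0, 0, -25], "roll": 0, "jaw": 42}, {"travel": [0, 0, -25], "roll": 0, "jaw": 42}, {"travel": [0, 0, -5], "roll": 0, "jaw": 42}, {"travel": [0, 0, 0], "roll": 0, "jaw": 42}]}}

```text
clock: 16.95
tool_pos: [0.6429, 0.238, 0.1231]
orientation: [-179.9, 0.0, -60.0]
force: [0.6, 0.3, -0.9]
opening: 0.0543
gripper_force: 30.0
```

```bash
python3 -c "
from h import *
go((.6236,.0803,.1228))"
```

```text
t 16.95 rpy [-1.7991e+02  2.0000e-02 -5.9960e+01] p [0.6429 0.238  0.1231] open 0.0543 f [ 0.6  0.3 -0.9]
(0.6236, 0.0803, 0.1228) total [126.9  95.7   0.3] len 159
```

Call:
{"name": "apply_moves", "arguments": {"targets": [{"travel": [12, 9, 0], "roll": 0, "jaw": 42}, {"travel": [22, 17, 0], "roll": 0, "jaw": 42}, {"travel": [24, 18, 0], "roll": 0, "jaw": 42}, {"travel": [24, 18, 0], "roll": 0, "jaw": 42}, {"travel": [22, 17, 0], "roll": 0, "jaw": 42}, {"travel": [15, 11, 0], "roll": 0, "jaw": 42}, {"travel": [8, 6, 0], "roll": 0, "jaw": 42}, {"travel": [0, 0, 25], "roll": 0, "jaw": 42}, {"travel": [0, 0, 25], "roll": 0, "jaw": 42}, {"travel": [0, 0, 20], "roll": 0, "jaw": 42}]}}

```text
clock: 17.95
tool_pos: [0.6229, 0.0798, 0.0503]
orientation: [179.9, 0.0, -60.0]
force: [-0.3, 0.1, -1.6]
opening: 0.0543
gripper_force: 30.0
```

Call:
{"name": "apply_moves", "arguments": {"targets": [{"travel": [0, 0, 12], "roll": 0, "jaw": 42}, {"travel": [0, 0, 5], "roll": 0, "jaw": 42}, {"travel": [0, 0, 2], "roll": 0, "jaw": 42}, {"travel": [0, 0, 0], "roll": 0, "jaw": 42}, {"travel": [0, 0, 0], "roll": 0, "jaw": 42}]}}

```text
clock: 18.45
tool_pos: [0.6241, 0.0802, 0.0338]
orientation: [-179.9, -0.0, -59.9]
force: [0.1, -0.3, -1.4]
opening: 0.054
gripper_force: 30.0
```

Call:
{"name": "apply_moves", "arguments": {"targets": [{"travel": [0, 0, 0.8], "roll": 0, "jaw": 42}, {"travel": [0, 0, 0.4], "roll": 0, "jaw": 42}, {"travel": [0, 0, 0], "roll": 0, "jaw": 42}, {"travel": [0, 0, 0], "roll": 0, "jaw": 60}, {"travel": [0, 0, 0], "roll": 0, "jaw": 75}, {"travel": [0, 0, 0], "roll": 0, "jaw": 87}, {"travel": [0, 0, 0], "roll": 0, "jaw": 87}, {"travel": [0, 0, 0], "roll": 0, "jaw": 87}]}}

```text
clock: 19.25
tool_pos: [0.6233, 0.0798, 0.0316]
orientation: [180.0, 0.0, -60.0]
force: [0.0, 1.1, 0.5]
opening: 0.0847
gripper_force: 0.0
```

Call:
{"name": "apply_moves", "arguments": {"targets": [{"travel": [0, 0, -20], "roll": 0, "jaw": 87}, {"travel": [0, 0, -40], "roll": 0, "jaw": 87}, {"travel": [0, 0, -40], "roll": 0, "jaw": 87}, {"travel": [0, 0, -40], "roll": 0, "jaw": 87}, {"travel": [0, 0, -25], "roll": 0, "jaw": 87}, {"travel": [0, 0, 0], "roll": -8, "jaw": 87}, {"travel": [0, 0, 0], "roll": -8, "jaw": 87}, {"travel": [0, 0, 0], "roll": -8, "jaw": 87}, {"travel": [0, 0, 0], "roll": -8, "jaw": 87}, {"travel": [0, 0, 0], "roll": -8, "jaw": 87}]}}

```text
clock: 20.25
tool_pos: [0.6232, 0.0798, 0.1966]
orientation: [180.0, 0.0, -19.6]
force: [0.1, 0.6, -0.1]
opening: 0.0869
gripper_force: 0.0
```

```bash
python3 -c "
from h import *
for n in('scene','top'): cv2.imwrite(f'pics/{n}8.png',ctrl.snapshot(n)[:,:,::-1])
im=cv2.imread('pics/top8.png');hsv=cv2.cvtColor(im,cv2.COLOR_BGR2HSV);m=cv2.inRange(hsv,(0,0,125),(180,75,255));k=np.zeros_like(m);cv2.circle(k,(223,241),14,255,-1)
r=cv2.minAreaRect(cv2.convexHull(cv2.findNonZero(m&k)));w=np.array([px2w('top',*p,.024) for p in cv2.boxPoints(r)]);d=w[1]-w[0];print(w.mean(0),np.linalg.norm(np.diff(w,axis=0),axis=1),np.degrees(np.arctan2(d[1],d[0])))
go((.428,.2385,.2))"
```

```text
[0.43557439 0.23541791] [0.07146993 0.06344671 0.07122371] -28.467234355171094
t 20.35 rpy [ 1.7999e+02  1.0000e-02 -1.9840e+01] p [0.6232 0.0798 0.1966] open 0.0871 f [-0.2 -0.4 -0.5]
(0.428, 0.2385, 0.2) total [-237.5  -83.    -3.4] len 252
```

Call:
{"name": "apply_moves", "arguments": {"targets": [{"travel": [-20, -7, 0], "roll": 0, "jaw": 87}, {"travel": [-36, -13, 0], "roll": 0, "jaw": 87}, {"travel": [-36, -13, 0], "roll": 0, "jaw": 87}, {"travel": [-36, -13, 0], "roll": 0, "jaw": 87}, {"travel": [-36, -13, 0], "roll": 0, "jaw": 87}, {"travel": [-36, -12, 0], "roll": 0, "jaw": 87}, {"travel": [-25, -8, 0], "roll": 0, "jaw": 87}, {"travel": [-12, -4, 0], "roll": 0, "jaw": 87}, {"travel": [0, 0, 30], "roll": 0, "jaw": 87}, {"travel": [0, 0, 30], "roll": 0, "jaw": 87}]}}

```text
clock: 21.35
tool_pos: [0.4293, 0.2397, 0.137]
orientation: [-179.8, -0.1, -20.1]
force: [-0.3, 1.0, -1.0]
opening: 0.0868
gripper_force: 0.0
```

Call:
{"name": "apply_moves", "arguments": {"targets": [{"travel": [0, 0, 20], "roll": 0, "jaw": 87}, {"travel": [0, 0, 10], "roll": 0, "jaw": 87}, {"travel": [0, 0, 0], "roll": 0, "jaw": 87}]}}

```text
clock: 21.65
tool_pos: [0.4287, 0.238, 0.1056]
orientation: [179.9, 0.0, -20.1]
force: [0.3, 0.3, 0.8]
opening: 0.0871
gripper_force: 0.0
```

```bash
python3 - <<'E'
from h import *
a=ctrl.snapshot("scene")[:,:,::-1][190:320,190:370];b=cv2.imread("pics/top8.png")[130:260,170:350]
cv2.imwrite("pics/c9.png",cv2.resize(np.hstack([a,b]),None,fx=2.2,fy=2.2,interpolation=2))
go((.4285,.2385,.0335))
E
```

```text
t 21.7 rpy [179.95  -0.   -20.03] p [0.4292 0.2386 0.1067] open 0.0871 f [0.3 0.1 0.3]
(0.4285, 0.2385, 0.0335) total [-0.6  0.3 73.2] len 73
```

View pics/c9.png

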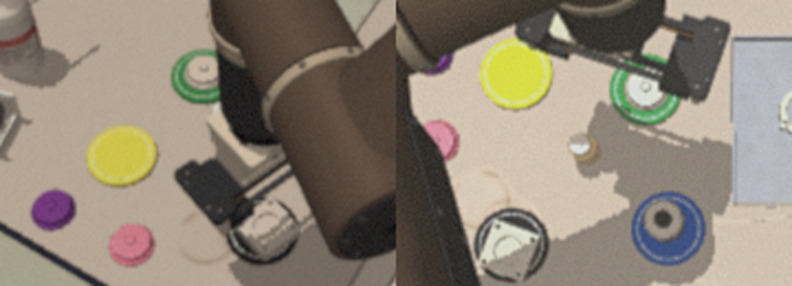

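The flange lies centred on green (crop 645,88), the gauge stands on blue, and the gripper is over the block on black (265,230).

Call:
{"name": "apply_moves", "arguments": {"targets": [{"travel": [0, 0, 25], "roll": 0, "jaw": 87}, {"travel": [0, 0, 25], "roll": 0, "jaw": 87}, {"travel": [0, 0, 15], "roll": 0, "jaw": 87}, {"travel": [0, 0, 8], "roll": 0, "jaw": 87}, {"travel": [0, 0, 0], "roll": 0, "jaw": 70}, {"travel": [0, 0, 0], "roll": 0, "jaw": 55}, {"travel": [0, 0, 0], "roll": 0, "jaw": 45}, {"travel": [0, 0, 0], "roll": 0, "jaw": 45}, {"travel": [0, 0, 0], "roll": 0, "jaw": 45}, {"travel": [0, 0, 0], "roll": 0, "jaw": 45}]}}

```text
clock: 22.7
tool_pos: [0.4292, 0.2391, 0.0344]
orientation: [-179.9, -0.0, -19.9]
force: [-1.8, -0.8, 6.2]
opening: 0.0578
gripper_force: 30.0
```

Call:
{"name": "apply_moves", "arguments": {"targets": [{"travel": [0, 0, -10], "roll": 0, "jaw": 45}, {"travel": [0, 0, -25], "roll": 0, "jaw": 45}, {"travel": [0, 0, -25], "roll": 0, "jaw": 45}, {"travel": [0, 0, -25], "roll": 0, "jaw": 45}, {"travel": [0, 0, -5], "roll": 4, "jaw": 45}, {"travel": [0, 0, 0], "roll": 8, "jaw": 45}, {"travel": [0, 0, 0], "roll": 8, "jaw": 45}, {"travel": [0, 0, 0], "roll": 8, "jaw": 45}, {"travel": [0, 0, 0], "roll": 8, "jaw": 45}, {"travel": [0, 0, 0], "roll": 4, "jaw": 45}]}}

```text
clock: 23.7
tool_pos: [0.4286, 0.2385, 0.124]
orientation: [180.0, 0.0, -60.3]
force: [-0.0, 0.4, -2.0]
opening: 0.0578
gripper_force: 30.0
```

```bash
python3 -c "
from h import *
go((.645,.239,.125))"
```

```text
t 23.7 rpy [ 1.7998e+02  1.0000e-02 -6.0270e+01] p [0.4286 0.2385 0.124 ] open 0.0578 f [-0.   0.4 -2. ]
(0.645, 0.239, 0.125) total [ 106.9 -188.2   -1. ] len 216
```

Call:
{"name": "apply_moves", "arguments": {"targets": [{"travel": [8, -14, 0], "roll": 0, "jaw": 45}, {"travel": [14, -25, 0], "roll": 0, "jaw": 45}, {"travel": [16, -28, 0], "roll": 0, "jaw": 45}, {"travel": [16, -28, 0], "roll": 0, "jaw": 45}, {"travel": [16, -28, 0], "roll": 0, "jaw": 45}, {"travel": [14, -25, 0], "roll": 0, "jaw": 45}, {"travel": [12, -21, 0], "roll": 0, "jaw": 45}, {"travel": [7, -13, 0], "roll": 0, "jaw": 45}, {"travel": [4, -6, 0], "roll": 0, "jaw": 45}, {"travel": [0, 0, 0], "roll": 0, "jaw": 45}]}}

```text
clock: 24.7
tool_pos: [0.6458, 0.2397, 0.1231]
orientation: [179.9, -0.0, -60.0]
force: [-0.9, -0.6, -2.1]
opening: 0.0577
gripper_force: 30.0
```

Call:
{"name": "apply_moves", "arguments": {"targets": [{"travel": [0, 0, 20], "roll": 0, "jaw": 45}, {"travel": [0, 0, 25], "roll": 0, "jaw": 45}, {"travel": [0, 0, 20], "roll": 0, "jaw": 45}, {"travel": [0, 0, 13], "roll": 0, "jaw": 45}, {"travel": [0, 0, 7], "roll": 0, "jaw": 45}, {"travel": [0, 0, 3], "roll": 0, "jaw": 45}, {"travel": [0, 0, 0], "roll": 0, "jaw": 45}, {"travel": [0, 0, 0], "roll": 0, "jaw": 45}]}}

```text
clock: 25.5
tool_pos: [0.6457, 0.2406, 0.0367]
orientation: [-179.9, -0.0, -59.9]
force: [-0.3, -0.6, -2.2]
opening: 0.0576
gripper_force: 30.0
```

Call:
{"name": "apply_moves", "arguments": {"targets": [{"travel": [0, 0, 1.5], "roll": 0, "jaw": 45}, {"travel": [0, 0, 1], "roll": 0, "jaw": 45}, {"travel": [0, 0, 0], "roll": 0, "jaw": 45}, {"travel": [0, 0, 0], "roll": 0, "jaw": 45}]}}

```text
clock: 25.9
tool_pos: [0.6456, 0.2406, 0.0344]
orientation: [-179.9, -0.0, -59.9]
force: [-2.5, -0.6, 7.1]
opening: 0.0579
gripper_force: 30.0
```

Contact, so I release and lift away.

Call:
{"name": "apply_moves", "arguments": {"targets": [{"travel": [0, 0, 0], "roll": 0, "jaw": 65}, {"travel": [0, 0, 0], "roll": 0, "jaw": 80}, {"travel": [0, 0, 0], "roll": 0, "jaw": 87}, {"travel": [0, 0, 0], "roll": 0, "jaw": 87}, {"travel": [0, 0, -20], "roll": 0, "jaw": 87}, {"travel": [0, 0, -40], "roll": 0, "jaw": 87}, {"travel": [0, 0, -40], "roll": 0, "jaw": 87}, {"travel": [0, 0, -40], "roll": 0, "jaw": 87}, {"travel": [0, 0, -40], "roll": 0, "jaw": 87}, {"travel": [0, 0, 0], "roll": 0, "jaw": 87}]}}

```text
clock: 26.9
tool_pos: [0.6481, 0.2414, 0.2205]
orientation: [-179.4, -0.0, -59.9]
force: [0.3, 0.2, 0.5]
opening: 0.0872
gripper_force: 0.0
```

Call:
{"name": "apply_moves", "arguments": {"targets": [{"travel": [-15, 25, 0], "roll": 0, "jaw": 87}, {"travel": [-15, 25, 0], "roll": 0, "jaw": 87}, {"travel": [-15, 25, 0], "roll": 0, "jaw": 87}, {"travel": [-15, 25, 0], "roll": 0, "jaw": 87}, {"travel": [-15, 25, 0], "roll": 0, "jaw": 87}, {"travel": [-15, 25, 0], "roll": 0, "jaw": 87}, {"travel": [0, 0, 0], "roll": 0, "jaw": 87}, {"travel": [0, 0, 0], "roll": 0, "jaw": 87}]}}

```text
clock: 27.7
tool_pos: [0.4701, 0.2434, 0.2137]
orientation: [-179.9, 0.0, -59.9]
force: [0.1, 0.7, 0.7]
opening: 0.087
gripper_force: 0.0
```

```bash
python3 - <<'E'
from h import *
a=ctrl.snapshot("scene")[:,:,::-1][190:320,190:370];b=ctrl.snapshot("top")[:,:,::-1][130:260,170:350]
cv2.imwrite("pics/c10.png",cv2.resize(np.hstack([a,b]),None,fx=2.2,fy=2.2,interpolation=2))
go()
E
```

```text
t 27.8 rpy [-179.97   -0.    -59.95] p [0.4709 0.2433 0.2132] open 0.087 f [0.1 0.  0.4]
```

View pics/c10.png

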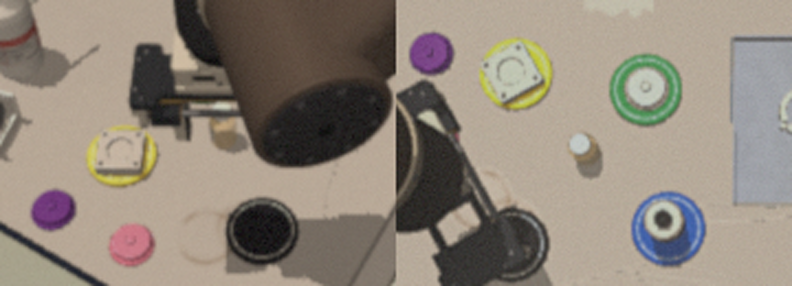

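The block is centred on yellow (crop 512,72), the flange on green (645,88), and the gauge upright on blue (663,220). The black pad is empty and both bottles are undisturbed.

```bash
python3 -c "
from plant import ctrl
print(ctrl.close_job())"
```

```text
the job is handed in; nothing more can be done
None
```

The job is handed in at about 28 s: gauge on blue, flange on green and block on yellow, with the block parked on black on the way and the bottles not touched; the last pictures show all three centred, but no verdict was returned.

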